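# Snap the open stop clip onto the sprung bar of a stem gauge

### The job

Set the stem gauge: take the orange open clip by its tab and press it, open side down, over the green-taped part of the steel bar until it snaps fully home. Then slide it along the bar until it just rests against the blue collar, without shifting the collar, and let go. Press gently, never hard enough to drive the sprung bar down onto its stops, and leave the can, marker, tape roll and stem bunch where they are.

Things in the scene. Friction and masses are not known exactly. Their poses are not given: they have to be found in the camera images.
- clip: the whole orange plastic clip, about 50 g, standing on the table on its two jaw lips, open side down. Origin: centre of its underside (level with the lip bottoms). Own x across the jaws, own y along its bore (the direction the bar will run), own z up through the tab. Symmetric by a half turn about z.
- clip_tab (a point): centre of grasp on the clip's upright tab: 46 mm above the clip's underside. Tab: 12 mm thick along the clip's x (pinch it across this), 24 mm long along y, from 25 to 61 mm above the underside. Below it the crown, 34 mm along x, 24 mm along y, from 16.3 to 25 mm above the underside. Same axes as the clip.
- clip_bore (a point): centre of the clip's bore, 8.3 mm above its underside (37.7 mm straight below clip_tab), same axes as the clip. It lies on the bar's axis when the clip is home (its crown then touches the bar's top). The clip is 24 mm long along the bar.
- clip_gap (a point): middle of the 12.4 mm gap between the clip's two lips (round, 3 mm radius), 3 mm above the underside. Sprung jaws: each lip gives about 1.8 mm at 3 N/mm to pass the 16 mm bar. The lips meet the bar with the bore centre about 11 mm above the bar's axis; getting past takes a downward push of about 6 to 10 N, then it snaps over with a sudden drop of about 4 N.
- bar_mid (a point): middle of the steel bar, on its axis, 80 mm above the table at rest; own y along the bar, own z up. Bar: 16 mm diameter, 284 mm long, level, between two posts 300 mm apart (44 mm by 28 mm along the bar, 100 mm high).
- bar (a joint): how far the sprung bar is pressed down from rest, 0 to 0.030 m, as one piece (it stays level). At rest it lies against an upper stop; it starts to sink at about 2 N of downward push, then 1 mm more per 0.5 N, and after 30 mm it lands on hard stops (about 17 N). It rises again when let go.
- band (a point): middle of the 40 mm long green-taped part of the bar, on the bar's axis, 75 mm from mid-length; own y along the bar, pointing away from the collar, own z up. Sinks with the bar.
- collar_mid (a point): centre of the blue collar on the bar (28 mm diameter, 16 mm long along the bar), on the bar's axis; same axes as band. It lies from 70 to 150 mm from band, in band's -y direction. It is held by friction and slips along the bar at about 10 N; the snapped-on clip itself slides with about 2 to 4 N. When clip and collar touch, clip_bore is 20 mm from collar_mid.
- can_mid (a point): closed drinks can without lettering, 66 mm diameter, 108 mm high; point at half height. A bystander.
- marker: black marker pen lying on the table, 16 x 125 x 16 mm, origin under its centre, long axis y. A bystander.
- tape: roll of green tape lying flat, 64 mm outer diameter, 24 mm high, origin under its centre. A bystander.
- bunch: tied bunch of green stems lying on the table, 40 x 220 x 35 mm, origin under its centre, long axis y. A bystander.
There are look-alikes about, which are no part of the job. Several things have the shape of the clip; the one meant has the colours described above.

How it is judged:
On the way, in this order (a step that is already met when the one before it is completed fails the run):
1. the clip is snapped fully home on the green-taped part of the bar (x of clip_bore in the frame of band between -0.003 and 0.003 m and z of clip_bore in the frame of band between -0.003 and 0.003 m and angle between the y axis of clip_bore and the y axis of band, either way round below 0.12 rad and y of clip_bore in the frame of band between -0.018 and 0.018 m), for 0.2 s.
2. the clip, still home on the bar, rests against the blue collar (x of clip_bore in the frame of band between -0.003 and 0.003 m and z of clip_bore in the frame of band between -0.003 and 0.003 m and angle between the y axis of clip_bore and the y axis of band, either way round below 0.12 rad and y of clip_bore in the frame of collar_mid between 0.017 and 0.0225 m), for 0.2 s.
At the end, for the whole second after the job is handed in: The clip is home on the bar (bore centre within 3 mm of the bar's axis, bore along the bar within 0.12 rad), its end face within 2.5 mm of the blue collar, the collar within 4 mm of where it was, the clip released and at rest (all of step 2 and distance of collar_mid from where it was at the start of the episode below 0.004 m and linear speed of clip below 0.02 m/s); the robot touches nothing.
It fails at once if the sprung bar is driven down to its lower stops (about 17 N) (value of joint bar above 0.029 m).
It fails at once if a bystander is shifted by more than 20 mm (distance of any of can_mid, marker, tape, bunch from where it was at the start of the episode above 0.02 m).
It also fails if it takes over 64 s, if anything falls off the work surface, if the arm or the gripper's body presses on something with over 40 N, if the wrist force passes 120 N, or if a joint passes its speed limit or range.

### The arm

A 7-joint arm with a two-finger parallel gripper is mounted at the origin on the work surface. World frame = base frame: x ahead of the robot, y to its left, z up, the work surface at z = 0. Lengths are in m, angles in rad, forces in N, time in s.
With the tool pointing down it reaches from about 0.4 to 0.875 m from the base axis. Payload 19.3 kg.
Tool frame: the origin (TCP) lies midway between the tips of the shut fingers; the grasp point (between the pads) lies bot.grip_point_offset behind it (bot.grip_point_offset is the distance from the TCP to the grasp point, in m); z points along the fingers, y is the direction in which the jaws open and shut (so a half turn about z gives the same grasp; the last joint's range is limited). The gripper opens to 85 mm and grips with 20 to 120 N. Pads are 22 mm wide; open, the fingers measure 114 mm over their backs; the gripper's body (76 mm by 85 mm) begins 54 mm behind the grasp point. The pads swing forward as they close: fully open they stand 13 mm farther back than shut.
Start: joints at [1.24, 0.521, -0.036, 1.599, 0.021, 1.021, -0.113], TCP at [0.161, -0.604, 0.231] pointing down, gripper open.
Joint ranges: [-2.91, 2.91], [-0.3, 2.13], [-1.5, 1.42], [0.17, 2.43], [-1.26, 4.41], [0.16, 1.93], [-2.52, 2.52]. Speed limits (rad/s): [1.89, 1.89, 2.39, 2.39, 3.01, 3.01, 3.01].

### API

Orientations are given as [roll, pitch, yaw] about the fixed x, y, z axes, in that order (R = Rz(yaw) Ry(pitch) Rx(roll)).
In Python, from workcell import bot gives the robot as it stands.
- The arm moves only by the tool servo_tool, never from a script. Its argument "rows" is a list that holds one entry, the list of rows, each a list of 6 numbers: the shift along the tool's x, y, z in cm, then the turn, a rotation vector about the tool's x, y, z in degrees. A call has 1 to 5 rows; each row shifts and turns the commanded pose from where the row before left it, along the tool's axes as they then stand; what a row does not reach is not made up. A row lasts 1/8 s, in which the tool goes at most 62.5 mm and 10.7 degrees, less where a joint would pass 70% of its speed; a pose out of reach is approached as far as the arm can. A call is refused whole if a number of a shift passes 6.25 or a number of a turn 10.7, either way. A call with a gripper value outside its range is refused whole. "grip" is the opening, from -1 (shut) to 1 (fully open), so that 0 is half open, set as the call begins (left out, the last holds). The fingers move at their own pace and stop on an object; "squeeze" is the grip in N (left out, the last holds). Time passes only in rows, so rows that do not move let the fingers close. It gives the time, the measured TCP pose, the force and the opening at its end, in the units of the state.
- bot.observe(): the state, without advancing time (a new reading comes with each control period).
- bot.grab_frame(name): name is "scene" or "top" or "wrist"; returns a dict with "image" (480x640x3 uint8, red, green, blue), "K" (3x3 intrinsics, pixels), "dist" ([k1, k2, p1, p2, k3] as OpenCV has them; the pictures are not rectified), "R" (3x3) and "t" (3): a world point X has camera coordinates R X + t; the wrist camera has in their place "mount" (4x4, takes a point from camera to tool coordinates, whose origin is the TCP and whose axes are the flange's). Camera axes: x right, y down, z forward; pixel columns grow to the right and rows downward; lengths in m; the calibration is good to about 2 mm. A picture is of the moment at which its call begins: read the wrist's pose just before it. There is no depth.
- bot.job_done(): hands the job in, once; it reports no verdict.
The state is a dict: "clock": time; "qpos": joint angles; "qd": joint speeds; "joint_efforts": joint torques, N m; "position": TCP position; "tool_rot": TCP orientation; "force": force on the tool from outside, world axes, zero at the start; "moment": the same for the moment, N m; "grip_width": finger opening in m.
Only numpy, scipy, OpenCV 4.12 (cv2) and the standard library are available. Lean on these libraries where they do the work, as an engineer would, in place of code of your own. Each camera call takes 0.05 s, during which the arm holds its last target.

## Working session

There is one attempt and no reset: what is moved stays moved. The work goes in short steps, Python scripts to look and compute and a tool call to move; the robot and the scene stay as the last step left them, time stands still between calls to the robot, and variables do not carry over. Pictures are saved under pics/ and viewed, and the job is handed in when it is done.

Besides the shell and the picture viewer there is one more tool, called after ">>>" as a command line: name --argument value ..., lists and objects as JSON in quotes. servo_tool: Moves the arm, as the interface text tells. Its arguments: {"type":"object","properties":{"rows":{"type":"array"},"grip":{"type":"number"},"squeeze":{"type":"number"}},"required":["rows"]}

```bash
mkdir -p pics; ls
python3 - <<'E'
from workcell import bot
import cv2, pickle
s=bot.observe(); print(s, bot.grip_point_offset)
F={}
for n in ["scene","top","wrist"]:
    f=bot.grab_frame(n); F[n]=f
    cv2.imwrite(f"pics/{n}0.png",f["image"][:,:,::-1]); print(n,f["K"],f["dist"],f.get("R"),f.get("t"),f.get("mount"))
pickle.dump((s,F),open("f0.pkl","wb"))
E
```

```text
pics
{'clock': 0.0, 'qpos': array([ 1.2398071 ,  0.52202059, -0.03633271,  1.59998359,  0.0211826 ,
        1.02109642, -0.11280977]), 'qd': array([-0.00073571, -0.00033695,  0.00120384,  0.00010835, -0.00110847,
        0.00025619, -0.00129382]), 'joint_efforts': array([-2.34537220e-04, -9.27103114e+01,  1.97976083e+00, -3.69942248e+01,
        1.78411725e-02,  8.02244438e-03,  4.73925411e-06]), 'position': array([ 0.16104034, -0.60355753,  0.23073031]), 'tool_rot': array([-3.14047066e+00,  6.22288143e-05,  2.60764577e-01]), 'force': array([-0.25213601, -0.28984873,  0.53362735]), 'moment': array([-0.02106369,  0.04789708, -0.03337379]), 'grip_width': 0.08544075615470226} 0.0187
scene [[442.41072025   0.         320.71869329]
 [  0.         442.41072025 237.44126339]
 [  0.           0.           1.        ]] [-0.00538271  0.          0.          0.          0.        ] [[-0.19129639  0.98151372 -0.00604159]
 [ 0.75372448  0.14295201 -0.6414547 ]
 [-0.62873293 -0.12726166 -0.76713713]] [ 0.14102979 -0.38238616  1.11834645] None
top [[590.14205733   0.         329.16612883]
 [  0.         590.14205733 236.83984417]
 [  0.           0.           1.        ]] [-0.00153237  0.          0.          0.          0.        ] [[-0.00604347 -0.99993383  0.00978822]
 [-0.9967115   0.00523244 -0.0808629 ]
 [ 0.08080633 -0.01024472 -0.99667717]] [-0.05644114  0.58283735  1.02390088] None
wrist [[417.56500046   0.         320.98358237]
 [  0.         417.56500046 234.13742633]
 [  0.           0.           1.        ]] [-0.02220024  0.          0.          0.          0.        ] None None [[-6.14603194e-04 -9.55709899e-01 -2.94309719e-01  7.61420818e-02]
 [ 9.99999776e-01 -5.08999500e-04 -4.35416119e-04 -2.42347366e-03]
 [ 2.66327995e-04 -2.94309920e-01  9.55709998e-01 -1.41190696e-01]
 [ 0.00000000e+00  0.00000000e+00  0.00000000e+00  1.00000000e+00]]
```

View pics/scene0.png

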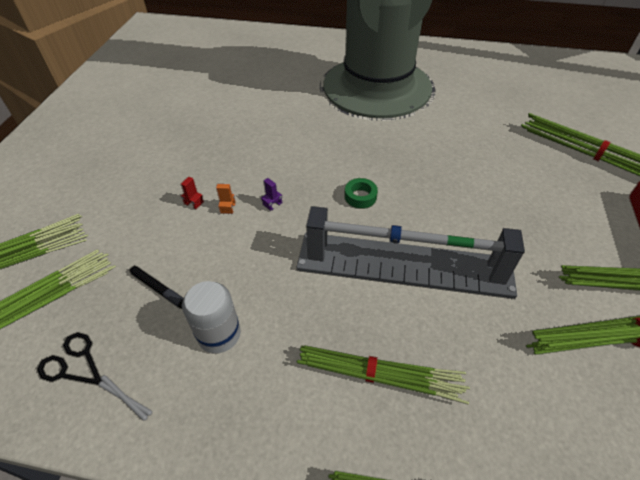

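View pics/top0.png

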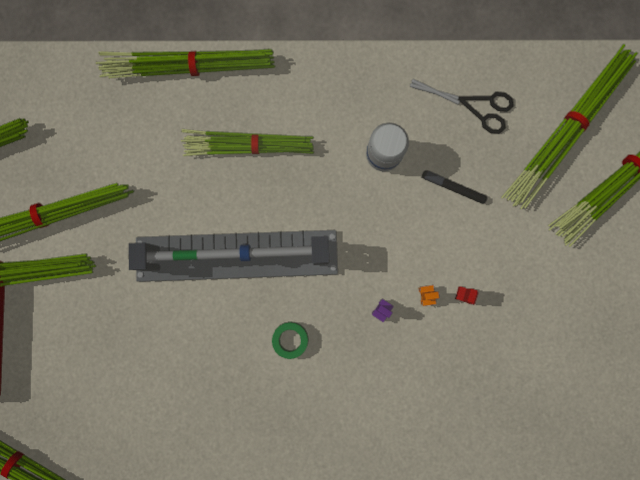

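View pics/wrist0.png

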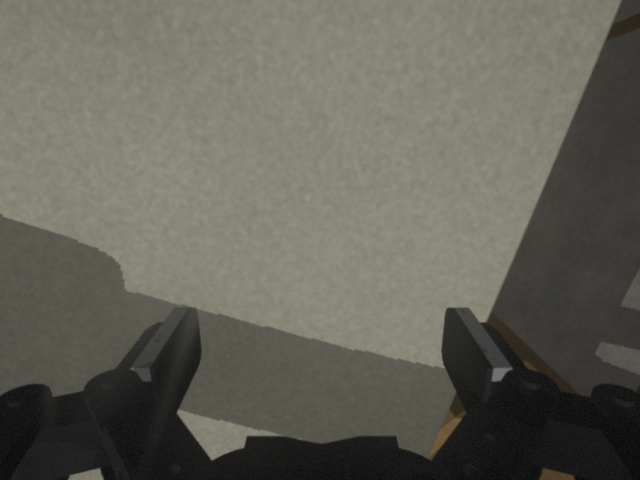

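The top view shows the orange clip at (429,295), with the green band at (185,255) and the collar at (245,253). The red and purple look-alikes sit beside the clip. The scene view shows the same layout.

```bash
cat > h.py <<'E'
import numpy as np, cv2, pickle
from scipy.spatial.transform import Rotation as Ro
def wristRt(f,s):
    M=f["mount"]; T=np.eye(4); T[:3,:3]=Ro.from_euler("xyz",s["tool_rot"]).as_matrix(); T[:3,3]=s["position"]
    W=T@M; return W[:3,:3].T, -W[:3,:3].T@W[:3,3]
def Rt(f,s=None):
    return wristRt(f,s) if "mount" in f and f["mount"] is not None else (f["R"],f["t"])
def ray(f,px,s=None):
    R,t=Rt(f,s); p=cv2.undistortPoints(np.array(px,float).reshape(-1,1,2),f["K"],f["dist"]).reshape(-1,2)
    d=np.c_[p,np.ones(len(p))]@R; return -R.T@t, d
def plane(f,px,z,s=None):
    C,d=ray(f,px,s); return C+d*((z-C[2])/d[:,2])[:,None]
def proj(f,X,s=None):
    R,t=Rt(f,s); return cv2.projectPoints(np.array(X,float).reshape(-1,1,3),cv2.Rodrigues(R)[0],t,f["K"],f["dist"])[0].reshape(-1,2)
def tri(rs):
    A=0;b=0
    for C,d in rs:
        d=d[0]/np.linalg.norm(d[0]); P=np.eye(3)-np.outer(d,d); A=A+P;b=b+P@C
    return np.linalg.solve(A,b)
def mask(im,h0,h1,smin=120,vmin=50):
    h=cv2.cvtColor(im,cv2.COLOR_RGB2HSV); return cv2.inRange(h,(h0,smin,vmin),(h1,255,255))
def blobs(m,amin=20):
    c,_=cv2.findContours(m,cv2.RETR_EXTERNAL,cv2.CHAIN_APPROX_NONE)
    return sorted([k for k in c if cv2.contourArea(k)>amin],key=cv2.contourArea,reverse=True)
def show(f,name,box,k):
    x0,y0,x1,y1=box; im=f["image"][y0:y1,x0:x1,::-1]
    cv2.imwrite(name,cv2.resize(im,None,fx=k,fy=k,interpolation=cv2.INTER_CUBIC))
E
python3 - <<'E'
from h import *
s,F=pickle.load(open("f0.pkl","rb"))
for n in ["top","scene"]:
    f=F[n];im=f["image"]
    for nm,a in dict(orange=(8,16,150,120),blue=(105,122,100,40),green=(62,88,100,40)).items():
        for c in blobs(mask(im,*a))[:5]:
            r=cv2.minAreaRect(c); print(n,nm,cv2.contourArea(c),np.round(r[0],1),np.round(r[1],1),round(r[2],1),cv2.boundingRect(c),plane(f,[r[0]],.08)[0].round(3),plane(f,[r[0]],.03)[0].round(3))
f=F["top"];a=f;show(f,"pics/t1.png",(370,265,490,335),6);show(F["scene"],"pics/s1.png",(170,165,300,230),6);show(f,"pics/t2.png",(120,220,350,290),3)
E
```

```text
top orange 240.5 [429.  294.9] [19.  18.3] 79.7 (419, 285, 20, 21) [ 0.48  -0.225  0.08 ] [ 0.479 -0.234  0.03 ]
top blue 102.0 [244. 253.] [14.  8.] 90.0 (240, 246, 9, 15) [0.552 0.084 0.08 ] [0.554 0.09  0.03 ]
top green 942.0 [289.5 340. ] [34.6 34.6] 45.0 (272, 323, 36, 36) [0.407 0.008 0.08 ] [0.402 0.01  0.03 ]
top green 171.0 [184.5 254.5] [23.  9.] 0.0 (173, 250, 24, 10) [0.55  0.183 0.08 ] [0.552 0.195 0.03 ]
scene orange 126.0 [225.6 194.8] [23.2 15.6] 83.7 (217, 184, 18, 23) [ 0.518 -0.208  0.08 ] [ 0.471 -0.233  0.03 ]
scene blue 106.5 [395.5 233.5] [15.  9.] 90.0 (391, 226, 10, 16) [0.551 0.085 0.08 ] [0.507 0.087 0.03 ]
scene blue 54.5 [222.5 338.2] [ 9.3 38.1] 61.4 (204, 325, 34, 21) [ 0.776 -0.124  0.08 ] [ 0.753 -0.142  0.03 ]
scene green 685.5 [360.5 193. ] [28. 31.] 90.0 (345, 179, 32, 29) [0.471 0.018 0.08 ] [0.42  0.014 0.03 ]
scene green 188.0 [460.3 241.3] [25.6  8.6] 6.3 (448, 236, 26, 11) [0.548 0.185 0.08 ] [0.504 0.197 0.03 ]
```

View pics/t1.png

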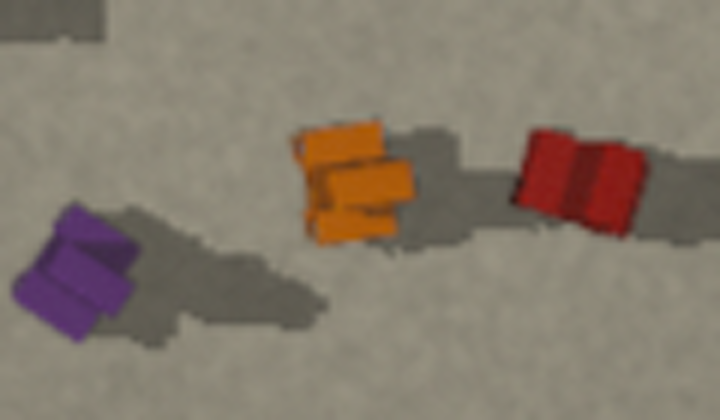

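View pics/s1.png

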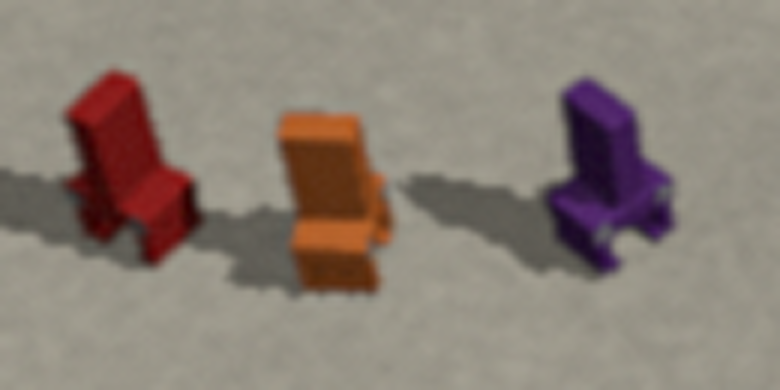

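View pics/t2.png

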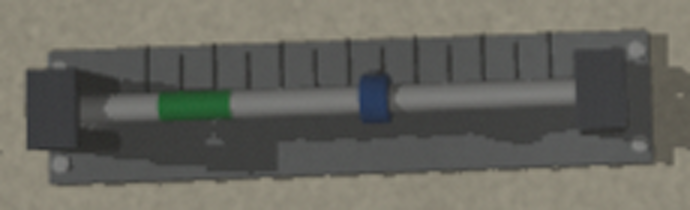

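>>> servo_tool --rows '[[[3.0,-2.1,0.2,0,0,0],[4.3,-2.9,0.3,0,0,0],[4.3,-2.9,0.3,0,0,0],[4.3,-2.9,0.3,0,0,0],[4.3,-2.9,0.3,0,0,0]]]'

```text
clock: 0.78
position: [0.3218, -0.418, 0.2172]
tool_rot: [-3.142, 0.0, 0.261]
force: [1.4, -1.0, -0.8]
grip_width: 0.0856
```

>>> servo_tool --rows '[[[4.3,-2.9,0.3,0,0,0],[4.3,-2.9,0.3,0,0,0],[4.3,-2.9,0.3,0,0,0],[4.3,-2.9,0.3,0,0,0],[3.0,-2.3,0.2,0,0,0]]]'

```text
clock: 1.4
position: [0.4815, -0.231, 0.2031]
tool_rot: [-3.141, -0.0, 0.262]
force: [0.6, -0.5, 0.1]
grip_width: 0.0854
```

>>> servo_tool --rows '[[[0,0,0,0,0,-10],[0,0,0,0,0,-10],[0,0,0,0,0,-10],[0,0,0,0,0,-10],[0,0,0,0,0,-10]]]'

```text
clock: 2.02
position: [0.4802, -0.233, 0.2032]
tool_rot: [-3.141, 0.0, 1.139]
force: [-0.2, -0.3, -0.6]
grip_width: 0.0854
```

>>> servo_tool --rows '[[[0,0,0,0,0,-10],[0,0,0,0,0,-10],[0,0,0,0,0,-10],[0,0,0,0,0,-2],[0,0,0,0,0,0]]]'

```text
clock: 2.65
position: [0.4802, -0.2331, 0.2032]
tool_rot: [-3.141, -0.0, 1.689]
force: [-0.7, -0.1, 0.3]
grip_width: 0.0854
```

```bash
cat >> h.py <<'E'
def snap(n,tag,names=("wrist",)):
    from workcell import bot
    out={}
    for k in names:
        s=bot.observe(); f=bot.grab_frame(k); out[k]=(s,f)
        cv2.imwrite(f"pics/{k}{tag}.png",f["image"][:,:,::-1])
    pickle.dump(out,open(f"f{tag}.pkl","wb")); return out
E
python3 - <<'E'
from h import *
s,f=snap(0,"1")["wrist"]
for c in blobs(mask(f["image"],6,18,150,60))[:3]:
    r=cv2.minAreaRect(c); print(cv2.contourArea(c),r,plane(f,[r[0]],.05,s))
E
```

```text
1355.0 ((318.5, 207.0), (41.0, 46.0), 0.0) [[ 0.47817417 -0.22572247  0.05      ]]
```

View pics/wrist1.png

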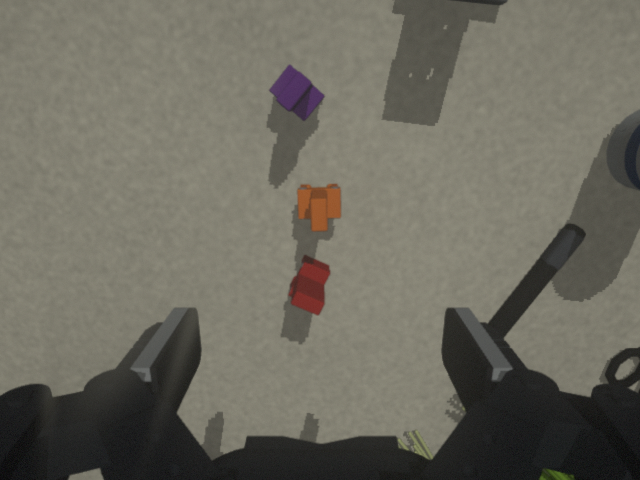

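The wrist view shows the orange clip at (319,207), nearly square to the tool. I'll zoom in on it for the tab corners.

Run:
```python
from h import *
s,f=pickle.load(open("f1.pkl","rb"))["wrist"]
show(f,"pics/w1z.png",(285,175,355,240),9)
```

```text
(no output)
```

View pics/w1z.png

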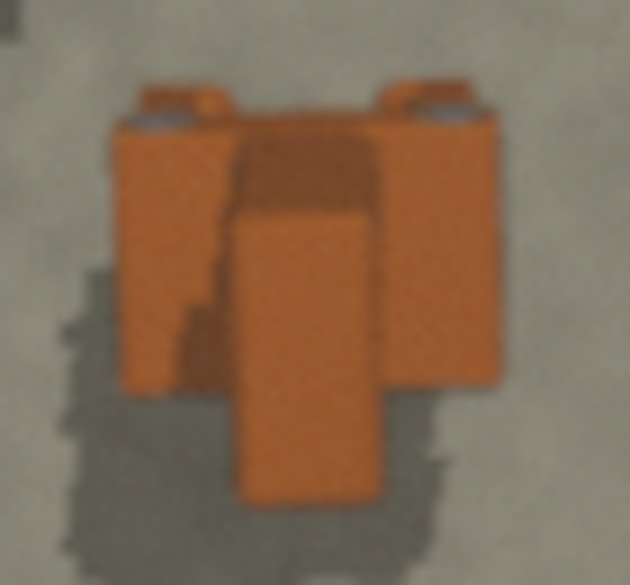

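Run:
```python
from h import *
s,f=pickle.load(open("f1.pkl","rb"))["wrist"]
def g(p): return [(285+x/9-.44,175+y/9-.44) for x,y in p]
for p,z in (([(233,212),(375,210),(240,503),(383,501)],.061),([(113,127),(495,118),(125,393),(500,385)],.025)):
    P=plane(f,g(p),z,s); v=(P[0]+P[1]-P[2]-P[3])/2; w=(P[1]+P[3]-P[0]-P[2])/2
    print(P.mean(0),np.linalg.norm(v),np.linalg.norm(w),np.degrees(np.arctan2(-v[0],v[1])),np.degrees(np.arctan2(w[1],w[0])))
print(s["position"],s["tool_rot"])
```

```text
[ 0.4787132  -0.22833859  0.061     ] 0.02335535297063366 0.01108750380260999 8.06181004775041 7.5354766357939456
[ 0.47862466 -0.22854909  0.025     ] 0.023727084673916037 0.03292623491441699 8.41975520331057 8.022180889657191
[ 0.48022206 -0.23313043  0.20322054] [-3.14148305e+00 -1.55076726e-04  1.68869651e+00]
```

>>> servo_tool --rows '[[[0.5,-0.1,3.0,0,0,-1.3],[0,0,5,0,0,0],[0,0,5,0,0,0],[0,0,3.0,0,0,0],[0,0,1.3,0,0,0]]]'

```text
clock: 3.32
position: [0.4782, -0.2278, 0.0289]
tool_rot: [-3.14, -0.001, 1.713]
force: [0.3, 0.5, 0.4]
grip_width: 0.0851
```

>>> servo_tool --rows '[[[0,0,0,0,0,0],[0,0,0,0,0,0]]]'

```text
clock: 3.58
position: [0.4794, -0.2285, 0.0315]
tool_rot: [3.14, 0.001, 1.714]
force: [0.5, -1.0, 0.3]
grip_width: 0.0854
```

>>> servo_tool --rows '[[[0,0,0.1,0,0,0],[0,0,0,0,0,0],[0,0,0,0,0,0],[0,0,0,0,0,0],[0,0,0,0,0,0]]]' --grip -1 --squeeze 50

```text
clock: 4.2
position: [0.4788, -0.2282, 0.0293]
tool_rot: [3.142, 0.0, 1.715]
force: [-0.6, -0.5, 1.3]
grip_width: 0.0112
```

>>> servo_tool --rows '[[[0,0,0,0,0,0],[0,0,0,0,0,0],[0,0,0,0,0,0]]]'

```text
clock: 4.58
position: [0.4787, -0.2282, 0.0293]
tool_rot: [3.142, 0.0, 1.715]
force: [-0.1, -0.3, 2.1]
grip_width: 0.0117
```

>>> servo_tool --rows '[[[0,0,-2,0,0,0],[0,0,-5,0,0,0],[0,0,-5,0,0,0],[0,0,-5,0,0,0],[0,0,-2,0,0,0]]]'

```text
clock: 5.2
position: [0.4794, -0.2284, 0.222]
tool_rot: [3.139, 0.002, 1.714]
force: [0.1, -1.0, -1.2]
grip_width: 0.0113
```

>>> servo_tool --rows '[[[3,1.1,0,0,0,0],[5,1.8,0,0,0,0],[5,1.8,0,0,0,0],[5,1.9,0,0,0,0],[5,1.9,0,0,0,0]]]'

```text
clock: 5.82
position: [0.5299, 0.0132, 0.2193]
tool_rot: [-3.142, 0.0, 1.714]
force: [0.7, -0.2, -0.8]
grip_width: 0.0113
```

>>> servo_tool --rows '[[[5,1.9,0,0,0,0],[3.6,1.3,0,0,0,0],[0,0,0,0,0,5.5],[0,0,0,0,0,0],[0,0,0,0,0,0]]]'

```text
clock: 6.45
position: [0.5492, 0.1007, 0.2192]
tool_rot: [-3.141, 0.0, 1.62]
force: [0.2, 0.2, -0.3]
grip_width: 0.0113
```

Run:
```python
from h import *
o=snap(0,"2",("wrist","top","scene"))
for n in o:
  s,f=o[n]
  for nm,a in dict(blue=(105,122,100,40),green=(62,88,100,40)).items():
    for c in blobs(mask(f["image"],*a))[:3]:
        r=cv2.minAreaRect(c); print(n,nm,cv2.contourArea(c),np.round(r[0],1),np.round(r[1],1),round(r[2],1),plane(f,[r[0]],.08,s)[0].round(4))
```

```text
wrist blue 580.0 [323.6 244.2] [34.1 27.4] 2.0 [0.5523 0.0848 0.08  ]
wrist blue 21.0 [486.6 441.2] [7.2 5.4] 63.4 [ 0.6977 -0.0829  0.08  ]
wrist green 1461.5 [327.   93.6] [24.3 65.4] 2.0 [0.5493 0.1861 0.08  ]
wrist green 764.0 [135.  276.5] [30.9 58.8] 41.8 [0.4162 0.0533 0.08  ]
top blue 52.0 [245.  252.5] [13.6  7.1] 85.2 [0.5524 0.0819 0.08  ]
top green 350.0 [294.2 337.6] [35.4 24.4] 62.4 [ 4.109e-01 -2.000e-04  8.000e-02]
scene blue 108.0 [395.5 233.5] [15.  9.] 90.0 [0.5511 0.0847 0.08  ]
scene blue 56.5 [219.7 338.1] [12.  41.8] 69.0 [ 0.7764 -0.1281  0.08  ]
scene green 711.0 [360.5 192.5] [31. 29.] 0.0 [0.4697 0.0179 0.08  ]
scene green 191.0 [460.3 241.3] [25.8  8.8] 6.7 [0.5482 0.1852 0.08  ]
```

View pics/wrist2.png

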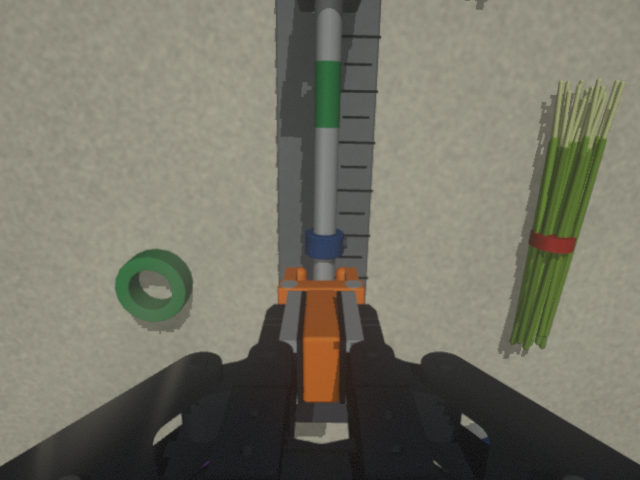

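The wrist view shows the clip held at about (321,350), the collar at (324,244) and the band at (327,94). All are nearly in line.

Run:
```python
from h import *
s,f=pickle.load(open("f2.pkl","rb"))["wrist"]
g=cv2.cvtColor(f["image"],cv2.COLOR_RGB2GRAY).astype(float); print(g[180,300:350].astype(int))
m=mask(f["image"],62,88,100,40)
P=[]
for r in range(66,124,3):
    c=np.where(m[r,290:360])[0]+290; P.append(((c[0]+c[-1])/2,r,len(c)))
for r in range(140,222,4):
    d=np.diff(g[r,300:350]); a=d.argmax(); b=a+d[a:].argmin(); P.append((300+(a+b+1)/2,r,b-a))
P=np.array(P);X=plane(f,P[:,:2],.083,s)
print(P[:,2]); k=np.polyfit(X[:,1],X[:,0],1); print("slope",k, "resid",np.abs(X[:,0]-np.polyval(k,X[:,1])).max())
print("green y ends",plane(f,[(327,61),(327,127)],.088,s)); 
b=[c for c in blobs(mask(f["image"],105,122,100,40))][0]; print(cv2.boundingRect(b)); y=b[:,0,1]
print(plane(f,[(324,y.min()),(324,y.max()+1)],.094,s))
print("x@band",np.polyval(k,.186),"yaw",-k[0],s["position"],s["tool_rot"])
show(f,"pics/w2z.png",(265,225,385,305),6)
# clip crown front edge etc
```

```text
[ 92  91  80  70  68  68  68  66  65  69  69  67  68  68  78  89  99 106
 111 118 125 130 132 136 135 131 129 129 124 124 122 120 113 112 107  94
  88  85  88  92  92  92  91  91  91  92  91  92  92  93]
[25. 24. 24. 24. 24. 24. 24. 24. 24. 24. 23. 23. 23. 24. 23. 24. 22. 22.
 24. 24. 22. 20. 21. 23. 20. 21. 21. 21. 21. 21. 20. 20. 20. 21. 21. 21.
 20. 21. 25. 21. 20.]
slope [-0.02638681  0.55418042] resid 0.001323487963902581
green y ends [[0.54819217 0.20469563 0.088     ]
 [0.55024519 0.16572832 0.088     ]]
(307, 230, 35, 29)
[[0.55166005 0.09941436 0.094     ]
 [0.5527042  0.07885412 0.094     ]]
x@band 0.5492724676846379 yaw 0.026386814531211448 [0.54916437 0.10074593 0.21924964] [-3.14145288e+00  2.73210969e-04  1.62001424e+00]
```

View pics/w2z.png

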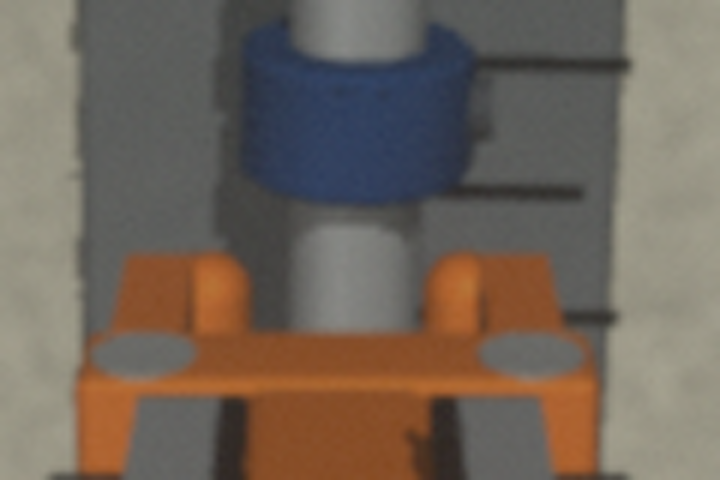

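>>> servo_tool --rows '[[[4.2,0.3,0,0,0,1.3],[4.1,0.3,0,0,0,0],[0,0,4,0,0,0],[0,0,4,0,0,0],[0,0,0,0,0,0]]]'

```text
clock: 7.22
position: [0.5509, 0.1837, 0.1373]
tool_rot: [-3.137, 0.001, 1.596]
force: [-0.1, -0.1, 0.8]
grip_width: 0.0113
```

>>> servo_tool --rows '[[[0,0,0,0,0,0],[0,0,0,0,0,0]]]'

```text
clock: 7.48
position: [0.553, 0.1846, 0.141]
tool_rot: [3.139, -0.001, 1.596]
force: [-0.3, 0.1, -0.6]
grip_width: 0.011
```

Run:
```python
from h import *
o=snap(0,"3",("wrist","scene","top"))
s,f=o["wrist"]; print(s["position"],s["tool_rot"],s["force"])
show(f,"pics/w3z.png",(240,80,400,300),3)
cv2.imwrite("pics/s3z.png",cv2.resize(o["scene"][1]["image"][160:320,280:540,::-1],None,fx=3,fy=3,interpolation=cv2.INTER_CUBIC))
```

```text
[0.55300585 0.18461586 0.14097158] [ 3.13936183e+00 -6.84199382e-04  1.59563484e+00] [-0.29609332  0.14230685 -0.62421917]
```

View pics/wrist3.png

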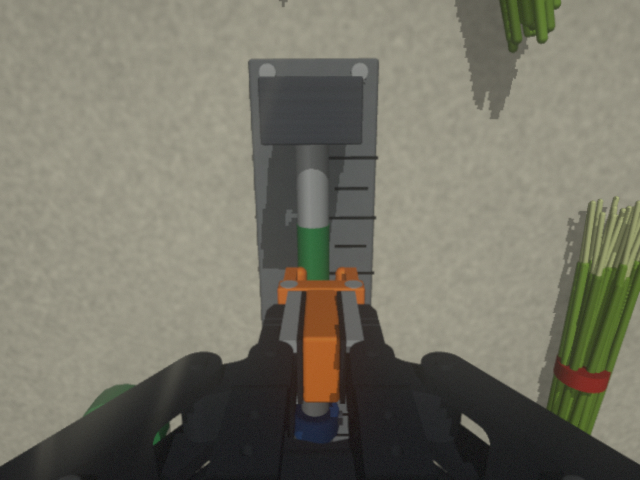

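View pics/s3z.png

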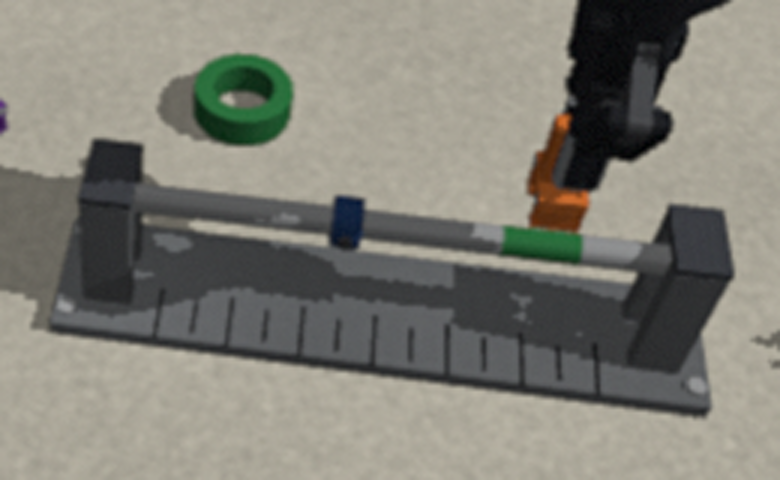

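The clip's gap is centred near col 321, and the green bar sits at cols 299–329, mid about 314. The clip is therefore roughly 3 mm too far along world +x.

>>> servo_tool --rows '[[[0,-0.1,0.3,0,0,0],[0,-0.1,0.4,0,0,0],[0,0,0.4,0,0,0],[0,0,0.1,0,0,0],[0,0,0,0,0,0]]]'

```text
clock: 8.25
position: [0.5502, 0.1844, 0.1272]
tool_rot: [-3.141, -0.0, 1.596]
force: [0.5, -0.7, -0.3]
grip_width: 0.0111
```

>>> servo_tool --rows '[[[0,0,0,0,0,0],[0,0,0,0,0,0],[0,0,0,0,0,0],[0,0,0,0,0,0]]]'

```text
clock: 8.75
position: [0.5502, 0.1844, 0.1273]
tool_rot: [3.142, -0.0, 1.596]
force: [0.5, -0.1, -0.1]
grip_width: 0.011
```

Run:
```python
from h import *
o=snap(0,"4",("wrist",))
s,f=o["wrist"]; print(s["position"],s["tool_rot"],s["force"])
show(f,"pics/w4z.png",(250,200,390,310),5)
m=mask(f["image"],62,88,100,40)
for r in range(215,290,6):
    c=np.where(m[r,280:350])[0]+280; print(r,(c[0],c[-1],(c[0]+c[-1])/2) if len(c) else None)
```

```text
[0.5501864  0.1844137  0.12732289] [ 3.14157152e+00 -1.59760627e-05  1.59592190e+00] [ 0.53123693 -0.13503832 -0.12173708]
215 None
221 None
227 None
233 None
239 (np.int64(303), np.int64(334), np.float64(318.5))
245 (np.int64(304), np.int64(333), np.float64(318.5))
251 (np.int64(304), np.int64(333), np.float64(318.5))
257 (np.int64(303), np.int64(332), np.float64(317.5))
263 (np.int64(304), np.int64(333), np.float64(318.5))
269 (np.int64(307), np.int64(331), np.float64(319.0))
275 (np.int64(308), np.int64(331), np.float64(319.5))
281 None
287 None
```

View pics/w4z.png

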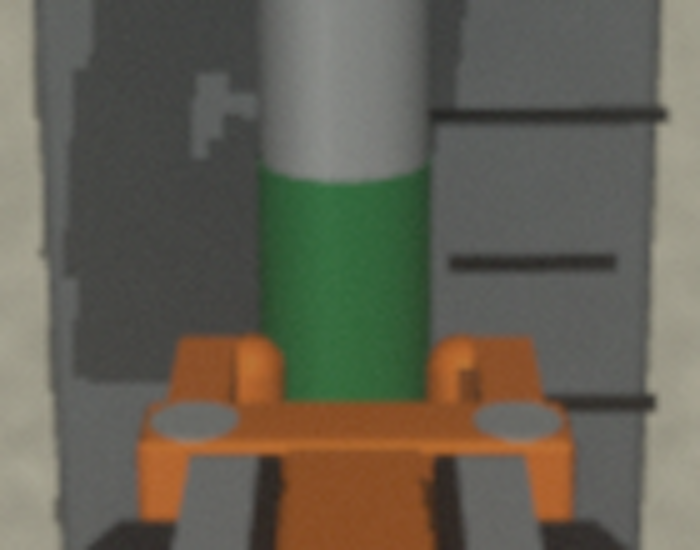

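>>> servo_tool --rows '[[[0,-0.08,0.4,0,0,0],[0,0,0.5,0,0,0],[0,0,0.4,0,0,0],[0,0,0.2,0,0,0],[0,0,0,0,0,0]]]'

```text
clock: 9.43
position: [0.5493, 0.1844, 0.1122]
tool_rot: [-3.141, 0.0, 1.596]
force: [-0.3, -0.4, -1.1]
grip_width: 0.0114
```

>>> servo_tool --rows '[[[0,0,0.2,0,0,0],[0,0,0.2,0,0,0],[0,0,0.2,0,0,0],[0,0,0,0,0,0]]]'

```text
clock: 9.93
position: [0.5494, 0.1844, 0.1062]
tool_rot: [-3.142, -0.0, 1.596]
force: [-1.5, -0.8, 3.4]
grip_width: 0.0113
```

>>> servo_tool --rows '[[[0,0,0.2,0,0,0],[0,0,0.2,0,0,0],[0,0,0,0,0,0]]]'

```text
clock: 10.3
position: [0.5494, 0.1845, 0.1022]
tool_rot: [3.142, -0.0, 1.596]
force: [0.1, -0.9, 5.6]
grip_width: 0.0111
```

>>> servo_tool --rows '[[[0,0,0.2,0,0,0],[0,0,0.2,0,0,0],[0,0,0,0,0,0]]]'

```text
clock: 10.68
position: [0.5495, 0.1845, 0.0984]
tool_rot: [3.141, -0.0, 1.596]
force: [-1.0, -0.9, 6.3]
grip_width: 0.0114
```

>>> servo_tool --rows '[[[0,0,0.2,0,0,0],[0,0,0,0,0,0]]]'

```text
clock: 10.92
position: [0.5495, 0.1845, 0.0964]
tool_rot: [3.141, -0.0, 1.596]
force: [-1.4, -0.2, 7.3]
grip_width: 0.0114
```

>>> servo_tool --rows '[[[0,0,0.2,0,0,0],[0,0,0,0,0,0]]]'

```text
clock: 11.18
position: [0.5495, 0.1846, 0.0945]
tool_rot: [3.141, -0.0, 1.596]
force: [-1.2, -0.7, 8.4]
grip_width: 0.0109
```

>>> servo_tool --rows '[[[0,0,0.2,0,0,0],[0,0,0,0,0,0]]]'

```text
clock: 11.42
position: [0.5494, 0.1845, 0.0923]
tool_rot: [3.142, -0.0, 1.596]
force: [-0.9, 0.4, -0.4]
grip_width: 0.0112
```

>>> servo_tool --rows '[[[0,0,0,0,0,0],[0,0,0,0,0,0]]]'

```text
clock: 11.68
position: [0.5494, 0.1845, 0.0924]
tool_rot: [3.142, -0.0, 1.596]
force: [-1.1, -0.1, 6.1]
grip_width: 0.0109
```

Run:
```python
from h import *
o=snap(0,"5",("wrist","scene"))
s,f=o["wrist"]; print(s["position"],s["tool_rot"],s["force"])
show(f,"pics/w5z.png",(250,200,390,310),5)
cv2.imwrite("pics/s5z.png",cv2.resize(o["scene"][1]["image"][200:280,380:530,::-1],None,fx=5,fy=5,interpolation=cv2.INTER_CUBIC))
```

```text
[0.54939122 0.18447543 0.09236044] [ 3.14155051e+00 -1.12811566e-04  1.59595185e+00] [-1.07323324 -0.08516198  6.11600093]
```

View pics/w5z.png

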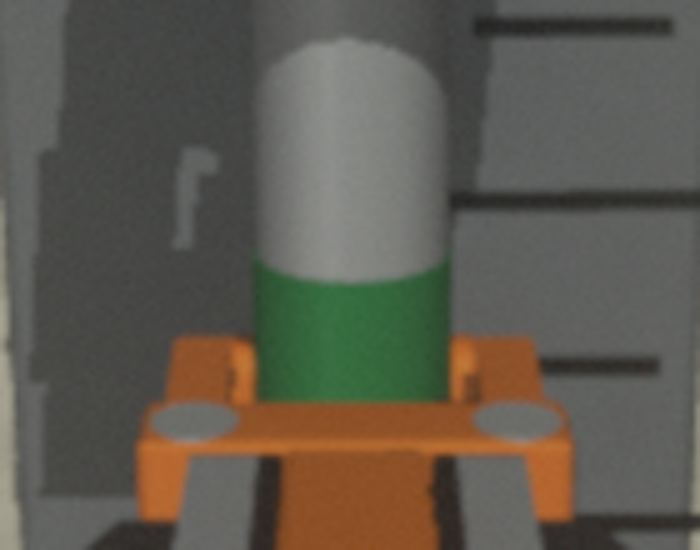

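View pics/s5z.png

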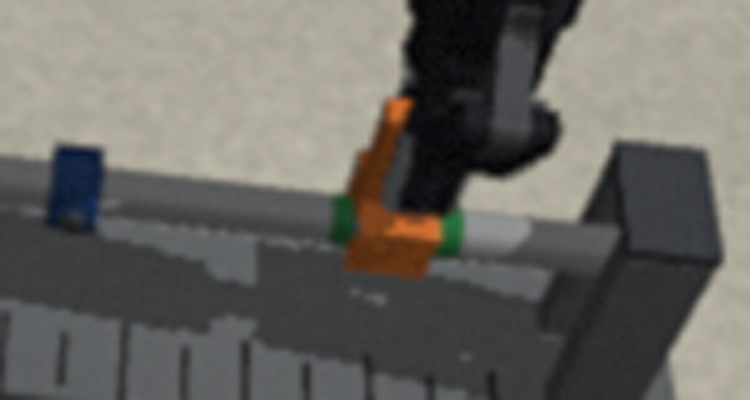

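Snapped home: the scene view shows green on both sides of the clip. The 6.1 N push matches a bar sink of about 8 mm. Next I ease up, then slide toward the collar.

>>> servo_tool --rows '[[[0,0,-0.3,0,0,0],[0,0,-0.3,0,0,0],[0,0,-0.2,0,0,0],[0,0,0,0,0,0],[0,0,0,0,0,0]]]'

```text
clock: 12.4
position: [0.5494, 0.1845, 0.1003]
tool_rot: [3.142, -0.0, 1.596]
force: [-1.3, 0.8, 1.8]
grip_width: 0.0111
```

>>> servo_tool --rows '[[[-0.2,0,0,0,0,0],[-0.5,0,0,0,0,0],[-0.5,0,0,0,0,0],[-0.5,0,0,0,0,0],[-0.3,0,0,0,0,0]]]'

```text
clock: 13.02
position: [0.5499, 0.1639, 0.1003]
tool_rot: [3.142, 0.0, 1.596]
force: [-1.3, 2.5, 0.2]
grip_width: 0.011
```

>>> servo_tool --rows '[[[-0.5,0,0,0,0,0],[-0.8,0,0,0,0,0],[-0.8,0,0,0,0,0],[-0.5,0,0,0,0,0],[-0.4,0,0,0,0,0]]]'

```text
clock: 13.65
position: [0.5507, 0.1341, 0.1003]
tool_rot: [3.142, -0.0, 1.596]
force: [1.0, 3.1, 0.5]
grip_width: 0.0112
```

>>> servo_tool --rows '[[[-0.4,0,0,0,0,0],[-0.4,0,0,0,0,0],[-0.2,0,0,0,0,0],[-0.1,0,0,0,0,0],[0,0,0,0,0,0]]]'

```text
clock: 14.28
position: [0.5509, 0.1233, 0.1003]
tool_rot: [3.142, 0.0, 1.596]
force: [0.8, 1.6, 1.6]
grip_width: 0.0112
```

Run:
```python
from h import *
o=snap(0,"6",("top","scene"))
s,f=o["top"]; print(s["position"],s["force"])
f=o["scene"][1]; show(f,"pics/s6z.png",(360,190,480,270),6)
```

```text
[0.55094949 0.12334167 0.10032013] [0.79222625 1.55213508 1.55837159]
```

View pics/s6z.png

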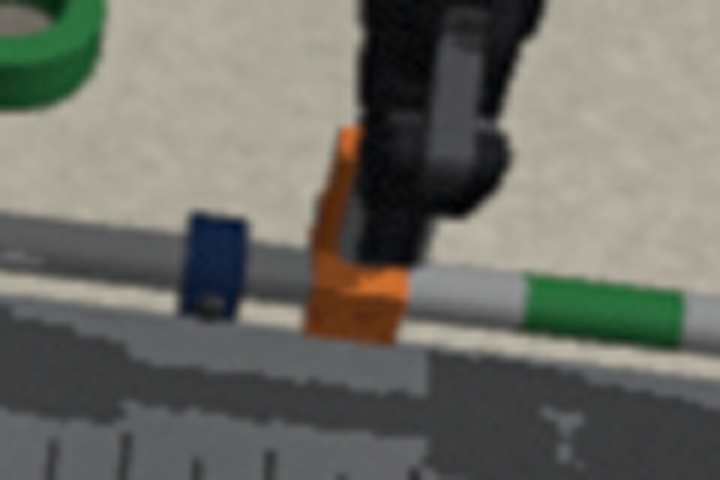

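The gap to the collar is about 67 of the zoomed pixels, roughly 16–17 mm.

>>> servo_tool --rows '[[[-0.3,0,0,0,0,0],[-0.4,0,0,0,0,0],[-0.3,0,0,0,0,0],[-0.15,0,0,0,0,0]]]'

```text
clock: 14.88
position: [0.5512, 0.1116, 0.1003]
tool_rot: [-3.142, 0.0, 1.596]
force: [1.1, 3.5, 0.8]
grip_width: 0.011
```

>>> servo_tool --rows '[[[-0.1,0,0,0,0,0],[-0.1,0,0,0,0,0]]]'

```text
clock: 15.12
position: [0.5513, 0.11, 0.1003]
tool_rot: [3.142, -0.0, 1.596]
force: [0.3, 3.5, 1.0]
grip_width: 0.0114
```

>>> servo_tool --rows '[[[-0.1,0,0,0,0,0]]]'

```text
clock: 15.25
position: [0.5513, 0.1089, 0.1003]
tool_rot: [-3.142, -0.0, 1.596]
force: [0.2, 3.8, 1.2]
grip_width: 0.0115
```

Run:
```python
from h import *
o=snap(0,"7",("scene",))
s,f=o["scene"]; print(s["position"],s["force"])
show(f,"pics/s7z.png",(370,205,450,260),9)
```

```text
[0.55128518 0.10891884 0.10030089] [0.22991316 3.81176758 1.23177144]
```

View pics/s7z.png

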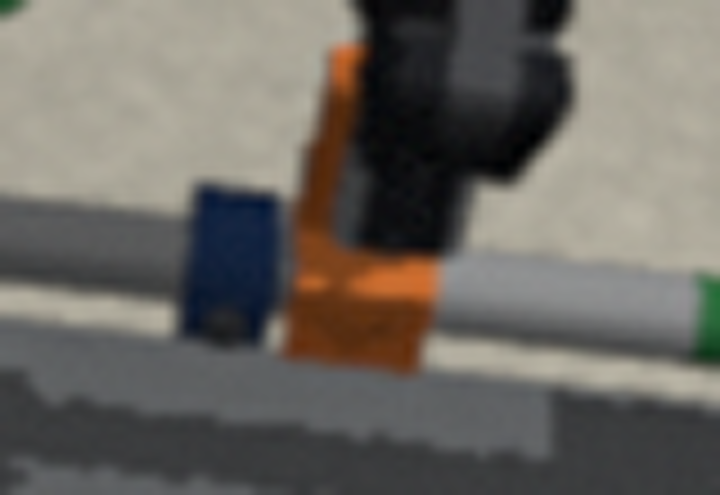

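The remaining gap is about 2 mm (zoomed cols 278–291). I'll creep from here.

>>> servo_tool --rows '[[[-0.05,0,0,0,0,0],[-0.05,0,0,0,0,0]]]'

```text
clock: 15.55
position: [0.5513, 0.1079, 0.1003]
tool_rot: [3.142, -0.0, 1.596]
force: [0.7, 3.1, 1.4]
grip_width: 0.0111
```

>>> servo_tool --rows '[[[-0.05,0,0,0,0,0]]]'

```text
clock: 15.68
position: [0.5513, 0.1074, 0.1003]
tool_rot: [-3.142, -0.0, 1.596]
force: [1.0, 3.3, 0.4]
grip_width: 0.0111
```

>>> servo_tool --rows '[[[-0.05,0,0,0,0,0]]]'

```text
clock: 15.8
position: [0.5513, 0.1069, 0.1003]
tool_rot: [-3.142, -0.0, 1.596]
force: [0.4, 3.4, 0.9]
grip_width: 0.0111
```

>>> servo_tool --rows '[[[-0.05,0,0,0,0,0]]]'

```text
clock: 15.92
position: [0.5513, 0.1067, 0.1003]
tool_rot: [3.142, -0.0, 1.596]
force: [1.8, 6.3, 1.6]
grip_width: 0.0111
```

Run:
```python
from h import *
o=snap(0,"8",("scene",))
s,f=o["scene"]; print(s["position"],s["force"])
show(f,"pics/s8z.png",(370,205,450,260),9)
```

```text
[0.55133204 0.10670384 0.10033568] [1.78223117 6.32902173 1.55445558]
```

View pics/s8z.png

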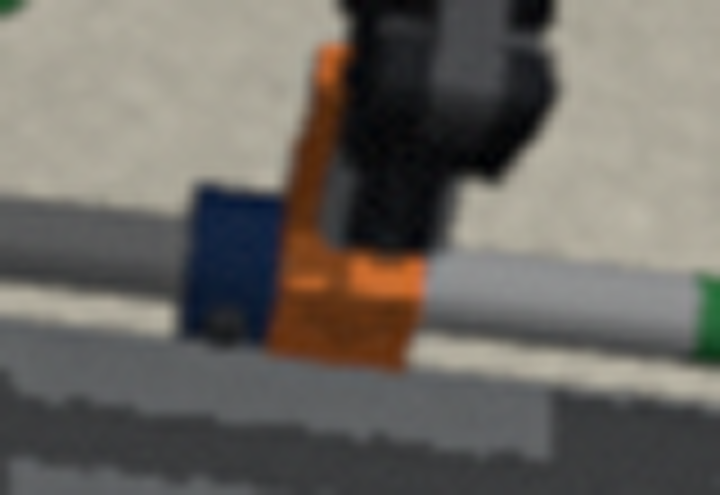

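Contact: the force along the bar rose from 3.4 N to 6.3 N, and the picture shows no gap. The collar still sits at cols 190–280. I'll ease off slightly and let go.

>>> servo_tool --rows '[[[0.03,0,0,0,0,0],[0,0,0,0,0,0],[0,0,0,0,0,0]]]'

```text
clock: 16.35
position: [0.5513, 0.1068, 0.1003]
tool_rot: [3.142, -0.0, 1.596]
force: [1.7, 3.7, 0.8]
grip_width: 0.0111
```

>>> servo_tool --rows '[[[0,0,0,0,0,0],[0,0,0,0,0,0],[0,0,0,0,0,0],[0,0,0,0,0,0]]]' --grip 0.3

```text
clock: 16.85
position: [0.5513, 0.1066, 0.1003]
tool_rot: [-3.141, 0.0, 1.596]
force: [0.1, 0.8, -0.6]
grip_width: 0.0551
```

>>> servo_tool --rows '[[[0,0,-0.5,0,0,0],[0,0,-3,0,0,0],[0,0,-4,0,0,0],[0,0,-3,0,0,0],[0,0,0,0,0,0]]]'

```text
clock: 17.48
position: [0.5523, 0.107, 0.2077]
tool_rot: [3.138, -0.0, 1.596]
force: [-0.0, 0.2, -1.0]
grip_width: 0.0552
```

Run:
```python
from h import *
o=snap(0,"9",("scene","wrist","top"))
s,f=o["top"]; print(s["position"],s["force"])
f=o["scene"][1]; show(f,"pics/s9z.png",(370,195,450,260),9)
for c in blobs(mask(f["image"],105,122,100,40))[:1]: print(cv2.boundingRect(c))
```

```text
[0.55123333 0.10653582 0.20526513] [-0.08353044  0.43143397 -0.69844225]
(391, 226, 10, 16)
```

View pics/s9z.png

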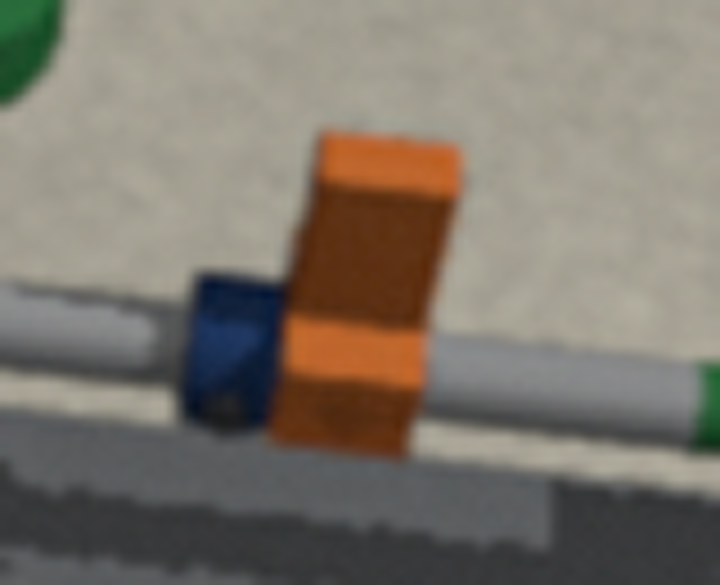

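View pics/wrist9.png

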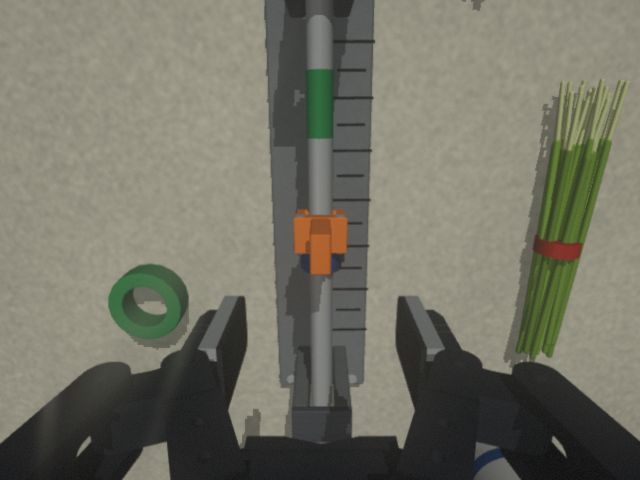

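The clip is upright on the bar against the collar, with no gap at zoomed col 285. The collar's pixel box is the same as at the start, and the gripper is clear.

>>> servo_tool --rows '[[[0,0,0,0,0,0],[0,0,0,0,0,0],[0,0,0,0,0,0],[0,0,0,0,0,0]]]'

```text
clock: 18.12
position: [0.5513, 0.1067, 0.2052]
tool_rot: [-3.141, -0.0, 1.596]
force: [-0.5, -0.3, 0.5]
grip_width: 0.0554
```

```bash
python3 -c "
from workcell import bot
print(bot.job_done(), bot.observe()['clock'])"
```

```text
the job is handed in; nothing more can be done
the job is handed in; nothing more can be done
```

I snapped the orange clip onto the green-taped part of the bar, slid it against the blue collar, let go and handed the job in at about 18 s. No verdict is reported.

- **Snap:** the highest push I read was 8.4 N. After the snap it settled at 6.1 N, which matches the clip home on a bar sunk about 8 mm, well short of the 30 mm stops.
- **Slide:** it took about 3.5 N. I stopped when contact raised the force to 6.3 N, about 3 N on the collar, which slips at about 10 N.
- **Last pictures:** the clip is upright on the bar with no visible gap to the collar. The collar's pixel box in the scene view is identical to the start, and the gripper is about 10 cm above the clip.
- **Disagreement:** the wrist camera's lateral calibration was off by about 2.4 mm against the clip held in the gripper. I therefore lined the clip up with the bar directly in the image.
- **Not measured:** I did not re-measure the can, marker, tape roll and stem bunch at the end. The path stayed well clear of them.

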